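# Reset the tripped mug press

### The arm

A 6-joint arm with a two-finger parallel gripper is mounted at the origin on the work surface. World frame = base frame: x ahead of the robot, y to its left, z up, the work surface at z = 0. Lengths are in m, angles in rad, forces in N, time in s.
With the tool pointing down it reaches from about 0.375 to 0.9 m from the base axis. Payload 3.1 kg.
Tool frame: the origin (TCP) lies midway between the tips of the shut fingers; the grasp point (between the pads) lies 19 mm behind it (manip.grip_depth is the distance from the TCP to the grasp point, in m); z points along the fingers, y is the line along which they close (so a half turn about z gives the same grasp; the last joint's range is limited). The gripper opens to 85 mm and grips with 20 to 120 N. Pads are 22 mm wide; open, the fingers measure 114 mm over their backs; the gripper's body (76 mm by 85 mm) begins 54 mm behind the grasp point. The pads swing forward as they close: fully open they stand 13 mm farther back than shut.
Start: joints at [1.117, 0.527, 1.433, -0, 1.181, -0.178], TCP at [0.17, 0.601, 0.211] pointing down, gripper open.
Joint ranges: [-3.08, 3.08], [-0.75, 2.2], [0.22, 2.44], [-1.43, 4.57], [0, 2.65], [-2.85, 2.85]. Speed limits (rad/s): [2.79, 2.79, 3.14, 3.14, 3.14, 3.14].

### API

Orientations are given as a unit quaternion [x, y, z, w].
In Python, from station import telemetry, snapshot, manip gives the robot as it stands. The module is installed in compiled form; this text tells all that it offers.
- The arm moves only by the shell command python3 -m crank 'ROWS' [OPENING] [FORCE]. ROWS is text: rows parted by semicolons, each of 6 numbers parted by spaces: the shift along the tool's x, y, z as a fraction of full scale, then the turn, a rotation vector about the tool's x, y, z as a fraction of full scale. A call has exactly 5 rows; each row shifts and turns the commanded pose from where the row before left it, along the tool's axes as they then stand; what a row does not reach is not made up. Full scale, the value 1, is 4 cm for a shift and 90 degrees for a turn. A row lasts 1/10 s, in which the tool goes at most 50 mm and 8.59 degrees, less where a joint would pass 70% of its speed; a pose out of reach is approached as far as the arm can. A call with a number of a shift or a turn outside -1 to 1 is refused whole. A call with a gripper value outside its range is refused whole. OPENING is the opening, from -1 (shut) to 1 (fully open), set as the call begins (- or left out, the last holds). The fingers move at their own pace and stop on an object; FORCE is the grip in N (left out, the last holds). Time passes only in rows, so rows that do not move let the fingers close, or fill a call up. It gives the time, the measured TCP pose, the force, the opening and the grip force at its end, in the units of the state.
- telemetry.sense(): the state, without advancing time (a new reading comes with each control period).
- snapshot(name): name is "side" or "top"; returns a dict with "image" (480x640x3 uint8, red, green, blue), "depth" (480x640 float32, m along the optical axis (not along the pixel's ray), 0 where there is no reading), "camera_matrix" (3x3 intrinsics, pixels), "k1" (the pictures are not rectified: a ray, as slopes to the right and down, at radius r is drawn at 1 + k1 r^2 times it, then the intrinsics apply), "rvec" (rotation vector, rad) and "tvec" (3), from world to camera coordinates, as OpenCV has them. Camera axes: x right, y down, z forward; pixel columns grow to the right and rows downward; lengths in m; the calibration is good to about 2 mm. A picture is of the moment at which its call begins.
- manip.sign_off(): hands the job in; it is judged then, once.
The state is a dict: "t": time; "q": joint angles; "qd": joint speeds; "tau": joint torques, N m; "tcp_pos": TCP position; "tool_rot": TCP orientation; "force": force on the tool from outside, world axes, zero at the start; "ft_torque": the same for the moment, N m; "finger_gap": opening from 0.0 (shut) to 1.0 (fully open); "gripper_force": force on a finger pad.
Only numpy, scipy, OpenCV 4.12 (cv2) and the standard library are available. Lean on these libraries where they do the work, as an engineer would, in place of code of your own. Each camera call takes 0.05 s, during which the arm holds its last target. There are 200 camera calls.

### The job

The mug press has tripped. With the fingertips, push the yellow sliding cover on its red control box fully open, reach into the well underneath and press the sunken red reset key all the way down, let it spring back up, then push the cover fully shut over the well again. Only push and press: do not pinch the cover between the fingers, leave the green start button unpressed, and leave the mugs and the tape roll where they stand.

Things in the scene. Friction and masses are not known exactly. Their poses are not given: they have to be found in the camera images.
- control_box: Red control box screwed to the bench (fixed). Origin on the bench (z = 0) straight below the centre of the well. In its own frame it spans x -55 to 100 mm, y -85 to 145 mm, z 0 to 60 mm (flat top). z is up; the cover slides open along its +y. A flat display and lamps lie at x = 70 mm, y 30 to 130 mm, at most 7 mm high.
- rail_mid (a point): Middle of the channel in which the cover slides, on the box top: x = 0, y = 30 mm of the box. Two aluminium guide rails run along the box's y from y = -70 to 130 mm, 10 mm wide, 12 mm high, inner faces at x = -33 and +33 mm, flush with the cover's top. The channel floor between them is the box top, free for a fingertip at either end of the cover.
- well_mouth (a point): Centre of the mouth of the recessed well, level with the box top (60 mm above the bench). The well is square, 42 x 42 mm, sides along the box's x and y, walls straight down, 30 mm deep to its floor. Dark grey inside.
- reset_key (a joint): Travel of the sunken red reset key, m: 0 = up, 0.005 = all the way down. It moves straight down; a spring pushes back with 1.5 N at the top and 5 N when fully down, and returns it when let go. It then meets a hard stop.
- key_top (a point): Centre of the top of the red reset key, a disc 30 mm in diameter in the middle of the well; when up, its top is 42 mm above the bench, 18 mm below the box top. Moves with the key.
- cover (a joint): Slide of the yellow cover, m: 0 = fully shut, centred over the well; 0.064 = fully open, against its stop (the cover then is 11 mm clear of the well's edge). At the start it is shut or up to 0.010 ajar. It slides along the box's y with about 2 N of friction plus a little damping, stays where it is left and cannot be lifted.
- cover_mid (a point): Centre of the top of the yellow cover, 72.5 mm above the bench. The cover with its two black end bumpers is 64 mm long along the box's y, 62 mm wide along x (it fills the channel between the rails) and 12 mm thick, lying on the box top. Moves with the cover.
- bumper_a (a point): Black rubber end of the cover on the box's -y side, 6 mm thick, 62 mm wide, 12 mm high; its outer face is pushed towards +y to open. The point is the middle of that outer face, 32 mm from the cover's centre and 66.5 mm above the bench; it moves with the cover.
- bumper_b (a point): The same at the cover's +y end; its outer face is pushed towards -y to shut the cover. The point is the middle of that outer face, 32 mm from the cover's centre and 66.5 mm above the bench; it moves with the cover.
- start_button (a joint): Travel of the green start button, m: 0 = up, 0.005 = pressed. It is to be left up. Button 26 mm in diameter in a black housing 42 mm in diameter on the box top, centred at x = 70 mm, y = -40 mm in the box's frame; its top is 21 mm above the box top.
- white_mug: Loose white mug, 82 mm in diameter, 95 mm high, 0.33 kg, handle at its +y; origin at the middle of its underside. A bystander.
- blue_mug: Loose blue mug of the same size. Origin at the middle of its underside. A bystander.
- tape_roll: Loose amber tape roll lying flat, 96 mm in outer diameter, 20 mm high, 60 g; origin at the middle of its underside. A bystander.

How it is judged:
By the outcome, as a careful person would: the job done as asked, in the order asked, and still so for the second after the job is handed in, with the robot touching nothing.
It also fails if it takes over 48 s, if anything falls off the work surface, if the arm or the gripper's body presses on something with over 40 N, if the wrist force passes 120 N, or if a joint passes its speed limit or range.

## Working session

There is one attempt and no reset: what is moved stays moved. The work goes in short steps, Python scripts to look and compute and a shell command to move; the robot and the scene stay as the last step left them, time stands still between calls to the robot, and variables do not carry over. Pictures are saved under pics/ and viewed, at most 10 in all, crops included, and the job is handed in when it is done.

```bash
mkdir -p pics; cat > h.py <<'E'
import numpy as np, cv2
from scipy.spatial.transform import Rotation as R
from station import telemetry, snapshot, manip
def undist(s,uv):
    K=s["camera_matrix"]; p=(np.asarray(uv,float)-[K[0][2],K[1][2]])/[K[0][0],K[1][1]]
    q=p.copy()
    for _ in range(20): q=p/(1+s["k1"]*(q**2).sum(-1,keepdims=True))
    return q
def onplane(s,uv,z):
    q=undist(s,np.atleast_2d(uv)); Rm=cv2.Rodrigues(np.array(s["rvec"],float))[0]; t=np.array(s["tvec"],float).ravel()
    d=np.c_[q,np.ones(len(q))]@Rm; c=-Rm.T@t
    return c+d*((z-c[2])/d[:,2])[:,None]
E
python3 - <<'E'
from h import *
for n in("top","side"):
    s=snapshot(n); cv2.imwrite(f"pics/{n}0.png",s["image"][...,::-1]); np.save(f"{n}0.npy",s,allow_pickle=True)
    print(n,s["k1"],np.array(s["camera_matrix"]).tolist(),-cv2.Rodrigues(np.array(s["rvec"],float))[0].T@np.array(s["tvec"]).ravel())
st=telemetry.sense(); print(st["t"],st["tcp_pos"],st["tool_rot"],R.from_quat(st["tool_rot"]).as_matrix().round(3),st["finger_gap"])
E
```

```text
top -0.12369041794672689 [[591.7042280289158, 0.0, 314.40572743474615], [0.0, 591.7042280289158, 236.62700599611568], [0.0, 0.0, 1.0]] [ 0.43765563 -0.01955422  1.04819763]
side -0.005722263173272339 [[440.3941706971074, 0.0, 322.5832088438845], [0.0, 440.3941706971074, 238.20812299707143], [0.0, 0.0, 1.0]] [0.30251592 0.50797665 0.61235591]
0.1 [0.16985702 0.60075932 0.21031892] [ 1.37447564e-01  9.90508551e-01 -9.40867896e-04 -3.02813455e-04] [[-0.962  0.272 -0.001]
 [ 0.272  0.962 -0.002]
 [ 0.    -0.002 -1.   ]] 1.00007908924807
```

View pics/top0.png

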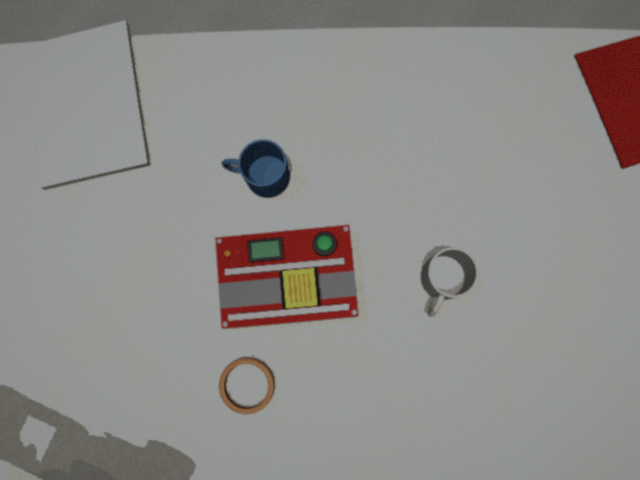

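View pics/side0.png

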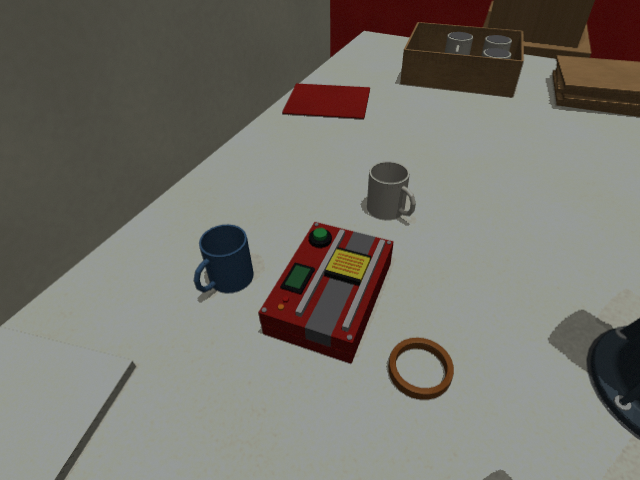

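The box is at about (287,277) in the top view with its +y pointing left. The cover is at (300,288), nearly shut, and the green button is at (324,243). Next I measure them.

```bash
cat > loc.py <<'E'
from h import *
def big(m,k=1):
    c=sorted(cv2.findContours(m.astype(np.uint8),cv2.RETR_EXTERNAL,cv2.CHAIN_APPROX_NONE)[0],key=cv2.contourArea)[::-1]
    return [x[:,0,:] for x in c[:k]]
def rect(P): return cv2.minAreaRect((P[:,:2]*1000).astype(np.float32))
def yellow(s):
    h=cv2.cvtColor(s["image"],cv2.COLOR_RGB2HSV); H,S,V=cv2.split(h)
    return rect(onplane(s,big((H>20)&(H<35)&(S>110)&(V>110))[0],.0725))
E
python3 - <<'E'
from loc import *
for n in("top","side"):
    s=np.load(n+"0.npy",allow_pickle=True).item()
    H,S,V=cv2.split(cv2.cvtColor(s["image"],cv2.COLOR_RGB2HSV))
    roi=np.zeros(H.shape,bool)
    if n=="top": roi[200:350,200:375]=1
    else: roi[215:365,250:400]=1
    red=((H<8)|(H>172))&(S>150)&(V>60)&roi
    c=big(red)[0]; hull=cv2.convexHull(c)
    print(n,"redrect z.06",rect(onplane(s,c,.06)))
    ins=np.zeros(H.shape,np.uint8); cv2.fillConvexPoly(ins,hull,1); ins=cv2.erode(ins,np.ones((3,3)))
    rails=(S<60)&(V>140)&(ins>0)
    for r in big(rails,2): print("rail",len(r),rect(onplane(s,r,.072)))
    print("yellow",yellow(s))
    g=big((H>50)&(H<85)&(S>120)&(V>90)&roi,2)
    for r in g: print("green",rect(onplane(s,r,.081)))
    dark=(V<60)&roi
    for r in big(dark,4): print("dark",rect(onplane(s,r,.0725)), rect(r))
E
```

```text
top redrect z.06 ((559.8902587890625, 62.532196044921875), (76.37522888183594, 226.7510528564453), 4.660144805908203)
rail 240 ((537.7875366210938, 61.6619873046875), (8.540925025939941, 197.55653381347656), 4.722005844116211)
yellow ((501.6507873535156, 35.60738754272461), (62.06931686401367, 51.37122344970703), 4.884310245513916)
green ((574.9698486328125, -5.875696182250977), (22.3458251953125, 22.278873443603516), 44.052371978759766)
dark ((565.7999267578125, 92.58665466308594), (35.55952072143555, 57.52959442138672), 4.939882755279541) ((265180.34375, 249483.625), (21094.828125, 34313.046875), 84.80557250976562)
dark ((574.115478515625, -6.140218734741211), (37.916175842285156, 39.0503044128418), 44.43455505371094) ((324250.03125, 243750.046875), (22627.416015625, 23334.5234375), 45.0)
dark ((503.9857177734375, 5.744620323181152), (62.89786148071289, 4.937859058380127), 4.870508193969727) ((317547.15625, 285995.53125), (38113.25390625, 2986.48583984375), 84.5596694946289)
dark ((498.81378173828125, 64.94212341308594), (61.500003814697266, 4.266170024871826), 4.626417636871338) (
[... 428 characters left out ...]
1629638671875, 90.48563385009766), (157.91189575195312, 245.468505859375), 4.801375865936279) ((342495.46875, 318329.375), (85509.421875, 154918.453125), 62.92033004760742)
dark ((561.7507934570312, 100.85142517089844), (38.425357818603516, 61.25071716308594), 4.645526885986328) ((297160.40625, 277811.34375), (22242.443359375, 33509.359375), 29.05460548400879)
dark ((497.511962890625, 113.18624877929688), (106.28916931152344, 65.14051818847656), 89.9481430053711) ((322793.625, 286934.375), (29831.861328125, 72466.3125), 62.650123596191406)
dark ((571.2274780273438, 1.43109130859375), (40.98598861694336, 44.314693450927734), 25.314252853393555) ((319500.0, 238500.0), (17000.0, 23000.0), 90.0)
```

Measured: box yaw is about 4.75°, the origin is at about (0.502, 0.0286), and the cover is about 7 mm ajar. I'll shut the gripper, turn -20.5° about tool z so that tool y lies along box +y, and move above the -y end.

```bash
cat > st.py <<'E'
from h import *
st=telemetry.sense(); th=np.radians(4.75); O=np.array([.5020,.0286])
ex=np.array([np.cos(th),np.sin(th)]); ey=np.array([-ex[1],ex[0]])
p=np.array(st["tcp_pos"]); d=p[:2]-O; m=R.from_quat(st["tool_rot"]).as_matrix()
f=np.array(st["force"])
print("t %.2f box x %.1f y %.1f z %.1f mm"%(st["t"],*(np.array([d@ex,d@ey,p[2]])*1000)),"yaw err %.2f tilt"%np.degrees(np.arctan2(m[1,1],m[0,1])-np.pi/2-th),m[:2,2].round(4),"Fbox",round(f[:2]@ex,2),round(f[:2]@ey,2),round(f[2],2),"gap",round(st["finger_gap"],3))
E
python3 -m crank '0 0 0 0 0 -0.076;0 0 0 0 0 -0.076;0 0 0 0 0 -0.076;0 0 0 0 0 0;0 0 0 0 0 0' -1 40
python3 st.py
python3 -m crank '-0.35 -0.81 0 0 0 0;-0.35 -0.81 0 0 0 0;-0.35 -0.81 0 0 0 0;-0.35 -0.81 0 0 0 0;-0.35 -0.81 0 0 0 0'
python3 -m crank '-0.35 -0.81 0 0 0 0;-0.35 -0.81 0 0 0 0;-0.35 -0.81 0 0 0 0;-0.35 -0.81 0 0 0 0;-0.35 -0.81 0 0 0 0'
python3 -m crank '-0.35 -0.81 0 0 0 0;-0.35 -0.81 0 0 0 0;-0.35 -0.81 0 0 0 0;-0.35 -0.81 0 0 0 0;-0.35 -0.81 0 0 0 0'
python3 -m crank '-0.35 -0.81 0 0 0 0;-0.35 -0.81 0 0 0 0;-0.35 -0.81 0 0 0 0;-0.35 -0.81 0 0 0 0;-0.35 -0.81 0 0 0 0'
python3 -m crank '0 0 0 0 0 0;0 0 0 0 0 0;0 0 0 0 0 0;0 0 0 0 0 0;0 0 0 0 0 0'
python3 st.py
```

```text
t: 0.6
tcp_pos: [0.17, 0.6011, 0.2109]
tool_rot: [-0.04, 0.999, -0.0, -0.0]
force: [0.3, 0.4, -0.3]
finger_gap: 0.143
gripper_force: 0.0
t 0.60 box x -283.4 y 598.1 z 210.9 mm yaw err -0.17 tilt [-0.0003 -0.0007] Fbox 0.34 0.39 -0.27 gap 0.143
t: 1.1
tcp_pos: [0.2537, 0.4445, 0.2112]
tool_rot: [-0.04, 0.999, 0.0, 0.0]
force: [0.8, -0.3, 0.2]
finger_gap: -0.001
gripper_force: 0.0
t: 1.6
tcp_pos: [0.3369, 0.2887, 0.2113]
tool_rot: [-0.04, 0.999, 0.0, 0.0]
force: [0.4, 0.2, -0.2]
finger_gap: 0.001
gripper_force: 0.0
t: 2.1
tcp_pos: [0.42, 0.1329, 0.2114]
tool_rot: [-0.04, 0.999, 0.0, 0.0]
force: [-0.2, 0.6, 1.0]
finger_gap: 0.003
gripper_force: 0.0
t: 2.6
tcp_pos: [0.503, -0.0228, 0.2113]
tool_rot: [-0.04, 0.999, 0.0, 0.0]
force: [0.1, -0.3, -0.1]
finger_gap: -0.001
gripper_force: 0.0
t: 3.1
tcp_pos: [0.5019, -0.0204, 0.2113]
tool_rot: [-0.042, 0.999, 0.0, -0.0]
force: [-0.4, 0.3, -0.2]
finger_gap: 0.001
gripper_force: 0.0
t 3.10 box x -4.1 y -48.8 z 211.3 mm yaw err 0.04 tilt [-0.0003  0.0002] Fbox -0.37 0.36 -0.18 gap 0.001
```

```bash
python3 -m crank '-0.1 -0.13 0.4 0 0 0;0 0 0.8 0 0 0;0 0 0.8 0 0 0;0 0 0.8 0 0 0;0 0 0.4 0 0 0' >/dev/null
python3 -m crank '0 0 0 0 0 0;0 0 0 0 0 0;0 0 0 0 0 0;0 0 0 0 0 0;0 0 0 0 0 0' >/dev/null
python3 st.py
python3 - <<'E'
from h import *
a=snapshot("side")["image"][200:380,240:420]; b=snapshot("top")["image"][200:380,200:380]
cv2.imwrite("pics/a1.png",cv2.resize(np.hstack([a,b]),(800,400),interpolation=cv2.INTER_CUBIC)[...,::-1])
E
```

```text
t 4.10 box x 1.0 y -55.2 z 84.2 mm yaw err -0.03 tilt [ 0.0021 -0.0006] Fbox 0.06 0.15 -0.4 gap -0.004
```

View pics/a1.png

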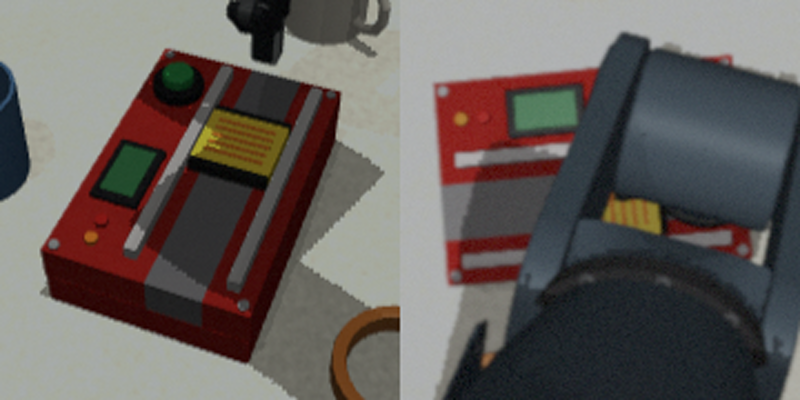

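Left (side view): the fingertip at crop (268,60) hangs over the -y end of the channel, beyond the cover at (240,145). The right half (top view) is blocked by the arm. I'll descend to about 65 mm and push gently.

```bash
python3 -m crank '-0.02 0 0.16 0 0 0;0 0 0.16 0 0 0;0 0 0.16 0 0 0;0 0 0 0 0 0;0 0 0 0 0 0' >/dev/null
python3 st.py
python3 -m crank '0 0.1 0 0 0 0;0 0.1 0 0 0 0;0 0.1 0 0 0 0;0 0.1 0 0 0 0;0 0.1 0 0 0 0' >/dev/null
python3 st.py
```

```text
t 4.70 box x 0.8 y -55.0 z 63.5 mm yaw err -0.04 tilt [-0.0011  0.0003] Fbox 0.3 -0.37 0.25 gap 0.005
t 5.20 box x 1.2 y -34.6 z 64.1 mm yaw err -0.02 tilt [ 0.0003 -0.    ] Fbox -0.91 0.05 -0.11 gap 0.002
```

```bash
for i in 1; do python3 -m crank '0 0.1 0 0 0 0;0 0.1 0 0 0 0;0 0.1 0 0 0 0;0 0.1 0 0 0 0;0 0.1 0 0 0 0' >/dev/null; done
python3 st.py
python3 -m crank '0 0.1 0 0 0 0;0 0.1 0 0 0 0;0 0.1 0 0 0 0;0 0.1 0 0 0 0;0 0.1 0 0 0 0' >/dev/null
python3 st.py
python3 - <<'E'
from h import *
s=snapshot("side"); cv2.imwrite("pics/a2.png",cv2.resize(s["image"][200:380,240:420],(600,600),interpolation=cv2.INTER_CUBIC)[...,::-1])
E
```

```text
t 5.70 box x 1.2 y -14.8 z 64.0 mm yaw err -0.03 tilt [ 0. -0.] Fbox -0.56 0.53 0.4 gap 0.001
t 6.20 box x 1.2 y 5.3 z 64.0 mm yaw err -0.03 tilt [ 0. -0.] Fbox 0.13 0.77 -0.17 gap 0.005
```

View pics/a2.png

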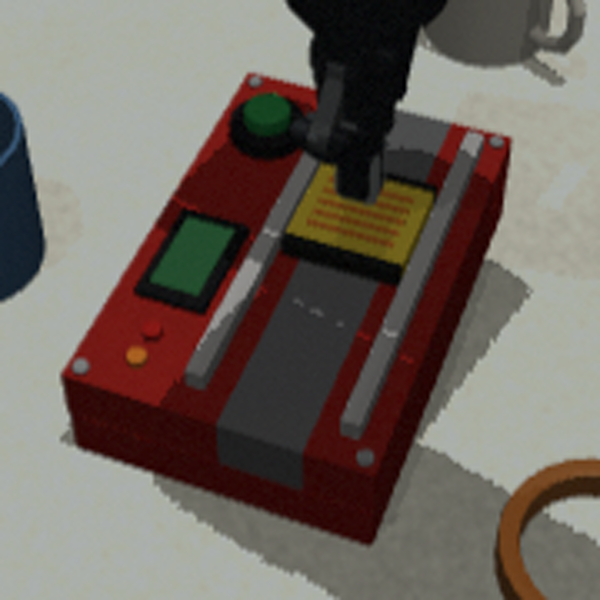

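The fingertip at crop (362,198) seems to overlap the cover's yellow top, and the cover has barely moved, so the real tip height needs checking.

```bash
python3 - <<'E'
from loc import *
s=snapshot("side"); th=np.radians(4.75);ex=np.array([np.cos(th),np.sin(th)]); ey=np.array([-ex[1],ex[0]]);O=np.array([.502,.0286])
def bx(P): d=P[:,:2]-O; return (np.c_[d@ex,d@ey]*1000).round(1)
f=lambda x,y:[240+(x+.5)/3.333-.5,200+(y+.5)/3.333-.5]
tip=[f(337,197),f(365,202),f(382,197)]
for z in(.064,.0725,.08,.09): print(z,bx(onplane(s,tip,z)).tolist())
print("bumper_b lower corners z.0605",bx(onplane(s,[f(285,256),f(400,282)],.0605)).tolist(),"top inner z.0725",bx(onplane(s,[f(287,234),f(410,262)],.0725)).tolist())
im=np.uint8(np.clip(s["depth"],0,9)*0); d=s["depth"]
for x,y in [(360,190),(365,198),(360,235),(345,190),(375,190)]:
    u,v=f(x,y); print((x,y),d[int(round(v)),int(round(u))])
Rm=cv2.Rodrigues(np.array(s["rvec"],float))[0];t=np.array(s["tvec"]).ravel()
for x,y in [(350,185),(360,190),(372,185),(360,235),(340,240)]:
    u,v=[int(round(a)) for a in f(x,y)]; q=undist(s,[[u,v]])[0]; P=Rm.T@(np.array([*q,1])*d[v,u]-t); print((x,y),bx(P[None])[0],round(P[2]*1000,1))
E
python3 st.py
```

```text
0.064 [[16.7, -6.2], [1.9, -8.0], [-5.1, -14.5]]
0.0725 [[13.9, 1.5], [-0.6, -0.2], [-7.5, -6.6]]
0.08 [[11.5, 8.4], [-2.8, 6.7], [-9.6, 0.4]]
0.09 [[8.3, 17.5], [-5.7, 15.8], [-12.4, 9.6]]
bumper_b lower corners z.0605 [[28.1, 38.5], [-31.1, 34.3]] top inner z.0725 [[28.5, 34.4], [-34.4, 30.4]]
(360, 190) 0.71252775
(365, 198) 0.71739745
(360, 235) 0.73092955
(345, 190) 0.7164857
(375, 190) 0.71897906
(350, 185) [ 0.4 19.6] 103.7
(360, 190) [-4.8 19.8] 101.1
(372, 185) [-7.5 12.5] 99.8
(360, 235) [-6.  21.4] 72.2
(340, 240) [ 1.6 29.5] 72.7
t 6.30 box x 1.0 y 5.5 z 64.0 mm yaw err 0.01 tilt [-0.0003  0.0001] Fbox 0.48 0.64 0.81 gap 0.001
```

```bash
python3 - <<'E'
from loc import *
s=snapshot("side"); th=np.radians(4.75);ex=np.array([np.cos(th),np.sin(th)]); ey=np.array([-ex[1],ex[0]]);O=np.array([.502,.0286])
Rm=cv2.Rodrigues(np.array(s["rvec"],float))[0];t=np.array(s["tvec"]).ravel();d=s["depth"]
vv,uu=np.mgrid[200:300,300:380]; uv=np.c_[uu.ravel(),vv.ravel()]
q=undist(s,uv); D=d[uv[:,1],uv[:,0]]; P=(np.c_[q,np.ones(len(q))]*D[:,None]-t)@Rm
g=cv2.cvtColor(s["image"],cv2.COLOR_RGB2HSV)[uv[:,1],uv[:,0]]
e=P[:,:2]-O; B=np.c_[e@ex,e@ey,P[:,2]]*1000
k=(D>0)&(B[:,2]>76)&(abs(B[:,0])<80)&(abs(B[:,1])<80)
for lo in range(76,180,8):
    m=k&(B[:,2]>=lo)&(B[:,2]<lo+8)
    if m.sum(): print(lo,m.sum(),"x",np.percentile(B[m,0],[3,97]).round(),"y",np.percentile(B[m,1],[3,97]).round(),"px",uv[m].min(0),uv[m].max(0))
st=telemetry.sense(); print(st["q"])
E
```

```text
76 122 x [58. 79.] y [-50. -28.] px [313 228] [358 253]
84 22 x [-10.  12.] y [ 2. 17.] px [340 254] [355 261]
92 51 x [-10.  12.] y [-1. 20.] px [340 251] [355 260]
100 49 x [-10.  10.] y [ 0. 20.] px [340 248] [355 257]
108 40 x [-10.   7.] y [ 1. 20.] px [341 244] [355 254]
116 9 x [-11.  -9.] y [ 0. 14.] px [352 240] [356 248]
124 28 x [-13.   0.] y [-20.  36.] px [344 229] [360 251]
132 60 x [-12.   9.] y [-23.  40.] px [333 222] [362 251]
140 37 x [-12.  10.] y [-33.  49.] px [332 216] [363 250]
148 95 x [-16.   4.] y [-38.  55.] px [333 209] [365 249]
156 66 x [-16.  17.] y [-11.  60.] px [329 219] [362 248]
164 101 x [-16.  11.] y [-6. 67.] px [327 216] [362 247]
172 209 x [-18.  12.] y [-2. 68.] px [327 211] [364 245]
[-1.54837859e-01  6.05900828e-01  1.85818310e+00 -7.12711300e-05
  6.77513608e-01 -1.80846426e+00]
```

The depth data put the fingertip about 25–30 mm higher than the reported TCP, and the finger passed over the cover without touching it. I'll go back, lower, and check tip height with the camera.

```bash
cat > tip.py <<'E'
from loc import *
s=snapshot("side"); th=np.radians(4.75);ex=np.array([np.cos(th),np.sin(th)]); ey=np.array([-ex[1],ex[0]]);O=np.array([.502,.0286])
Rm=cv2.Rodrigues(np.array(s["rvec"],float))[0];t=np.array(s["tvec"]).ravel();d=s["depth"]
st=telemetry.sense(); p=np.array(st["tcp_pos"])
c=(p[:2]-O); c=np.array([c@ex,c@ey])*1000
vv,uu=np.mgrid[180:330,280:420]; uv=np.c_[uu.ravel(),vv.ravel()]
q=undist(s,uv); D=d[uv[:,1],uv[:,0]]; P=(np.c_[q,np.ones(len(q))]*D[:,None]-t)@Rm
e=P[:,:2]-O; B=np.c_[e@ex,e@ey,P[:,2]]*1000
k=(D>0)&(abs(B[:,0]-c[0])<16)&(abs(B[:,1]-c[1])<22)&(B[:,2]<130)&(B[:,2]>64)
for lo in range(64,130,6):
    m=k&(B[:,2]>=lo)&(B[:,2]<lo+6)
    if m.sum()>2: print(lo,m.sum(),"x",np.percentile(B[m,0],[5,95]).round(),"y",np.percentile(B[m,1],[5,95]).round())
print("yellow centre box",end=" ")
r=yellow(s); y=np.array(r[0])/1000-O; print((y@ex*1000).round(1),(y@ey*1000).round(1),r[1:])
cv2.imwrite("pics/last.png",cv2.resize(s["image"][200:380,240:420],(600,600),interpolation=cv2.INTER_CUBIC)[...,::-1])
E
python3 -m crank '0 -0.3 0 0 0 0;0 -0.3 0 0 0 0;0 -0.3 0 0 0 0;0 -0.3 0 0 0 0;0 -0.3 0 0 0 0' >/dev/null
python3 -m crank '0 0 0 0 0 0;0 0 0.1 0 0 0;0 0 0.1 0 0 0;0 0 0.1 0 0 0;0 0 0 0 0 0' >/dev/null
python3 st.py; python3 tip.py; cp pics/last.png pics/a3.png
```

```text
t 7.35 box x 0.6 y -54.4 z 51.3 mm yaw err 0.01 tilt [-0.0017  0.0005] Fbox -0.4 0.37 0.07 gap 0.004
70 14 x [-10.   9.] y [-50. -47.]
76 23 x [-11.  10.] y [-56. -41.]
82 36 x [-11.   8.] y [-56. -40.]
88 38 x [-11.  11.] y [-54. -40.]
94 37 x [-11.   7.] y [-59. -39.]
100 13 x [-11.   6.] y [-54. -40.]
112 15 x [-13.  -1.] y [-64. -40.]
118 22 x [-13.  -3.] y [-63. -39.]
124 8 x [-12.  -8.] y [-61. -37.]
yellow centre box -27.1 24.7 ((6.8135175704956055, 11.202716827392578), 12.707784652709961)
```

View pics/a3.png

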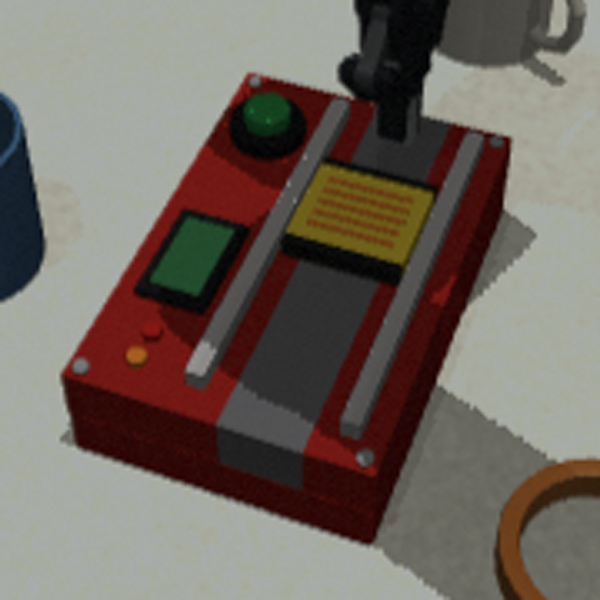

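The tip's bottom front edge is at crop (395,143), still visibly above the channel floor. I'll cast that pixel onto the finger's front-face plane.

```bash
cat > edge.py <<'E'
import sys
from loc import *
s=snapshot("side"); th=np.radians(4.75);ex=np.array([np.cos(th),np.sin(th)]); ey=np.array([-ex[1],ex[0]]);O=np.array([.502,.0286])
yf,cols=float(sys.argv[1]),[int(c) for c in sys.argv[2:]]
V=cv2.cvtColor(s["image"],cv2.COLOR_RGB2HSV)[...,2]
for u in cols:
    for v in range(224,275):
        a=onplane(s,[[u,v]],.06)[0]; b=onplane(s,[[u,v]],.12)[0]
        ya=(a[:2]-O)@ey; yb=(b[:2]-O)@ey; w=(yf-ya)/(yb-ya)
        P=a+w*(b-a)
        print(u,v,"z %.1f x %.1f"%(P[2]*1000,(P[:2]-O)@ex*1000),s["image"][v,u],"d %.3f"%s["depth"][v,u]) if 236<=v<=248 else None
E
python3 edge.py -0.040 358 361
```

```text
358 236 z 94.5 x -2.3 [8 6 6] d 0.760
358 237 z 92.2 x -2.4 [7 8 8] d 0.762
358 238 z 89.9 x -2.4 [ 7 10  9] d 0.763
358 239 z 87.5 x -2.5 [6 9 8] d 0.766
358 240 z 85.2 x -2.6 [10 10 10] d 0.764
358 241 z 82.8 x -2.7 [17 16 18] d 0.766
358 242 z 80.4 x -2.8 [33 34 35] d 0.779
358 243 z 78.0 x -2.9 [42 43 42] d 0.797
358 244 z 75.6 x -3.0 [40 40 40] d 0.795
358 245 z 73.2 x -3.1 [39 39 38] d 0.792
358 246 z 70.8 x -3.2 [41 39 41] d 0.791
358 247 z 68.4 x -3.3 [39 40 40] d 0.789
358 248 z 66.0 x -3.4 [40 41 42] d 0.787
361 236 z 96.3 x -7.6 [ 9  8 12] d 0.762
361 237 z 94.0 x -7.7 [ 8 10 10] d 0.762
361 238 z 91.7 x -7.8 [6 5 6] d 0.765
361 239 z 89.3 x -7.9 [12 12 14] d 0.766
361 240 z 87.0 x -8.0 [15 13 14] d 0.769
361 241 z 84.6 x -8.1 [23 24 25] d 0.775
361 242 z 82.3 x -8.2 [38 40 39] d 0.775
361 243 z 79.9 x -8.3 [42 45 43] d 0.779
361 244 z 77.5 x -8.4 [41 40 42] d 0.792
361 245 z 75.1 x -8.5 [38 39 39] d 0.789
361 246 z 72.7 x -8.6 [42 40 41] d 0.789
361 247 z 70.3 x -8.7 [42 42 42] d 0.790
361 248 z 67.9 x -8.9 [40 39 40] d 0.786
```

```bash
python3 -m crank '0 0 0.12 0 0 0;0 0 0.12 0 0 0;0 0 0.1 0 0 0;0 0 0 0 0 0;0 0 0 0 0 0' >/dev/null
python3 st.py; python3 edge.py -0.040 358 361 | awk '$2>=240'
```

```text
t 7.95 box x 1.2 y -55.0 z 39.9 mm yaw err -0.02 tilt [ 0.0007 -0.0002] Fbox -2.68 0.53 15.08 gap -0.001
358 240 z 85.2 x -2.6 [ 9  9 10] d 0.765
358 241 z 82.8 x -2.7 [6 7 6] d 0.767
358 242 z 80.4 x -2.8 [ 8 10 10] d 0.769
358 243 z 78.0 x -2.9 [8 7 9] d 0.773
358 244 z 75.6 x -3.0 [7 8 9] d 0.773
358 245 z 73.2 x -3.1 [7 7 9] d 0.773
358 246 z 70.8 x -3.2 [26 27 27] d 0.775
358 247 z 68.4 x -3.3 [43 44 44] d 0.787
358 248 z 66.0 x -3.4 [41 40 40] d 0.786
361 240 z 87.0 x -8.0 [17 17 17] d 0.770
361 241 z 84.6 x -8.1 [19 21 20] d 0.772
361 242 z 82.3 x -8.2 [26 26 28] d 0.774
361 243 z 79.9 x -8.3 [24 27 27] d 0.778
361 244 z 77.5 x -8.4 [29 30 32] d 0.780
361 245 z 75.1 x -8.5 [38 39 38] d 0.780
361 246 z 72.7 x -8.6 [44 47 45] d 0.784
361 247 z 70.3 x -8.7 [46 47 46] d 0.784
361 248 z 67.9 x -8.9 [43 43 43] d 0.785
```

Fz reads 15 N, so the tip is resting on the channel floor at a reading of 40. The true tip is therefore about 20 mm above the reported TCP. I'll raise it 4–5 mm and push.

```bash
python3 -m crank '0 0 -0.15 0 0 0;0 0 0 0 0 0;0 0.1 0 0 0 0;0 0.1 0 0 0 0;0 0.1 0 0 0 0' >/dev/null
python3 st.py
python3 -m crank '0 0.1 0 0 0 0;0 0.1 0 0 0 0;0 0.1 0 0 0 0;0 0.1 0 0 0 0;0 0.1 0 0 0 0' >/dev/null
python3 st.py; python3 tip.py | tail -1;  cp pics/last.png pics/a4.png
```

```text
t 8.50 box x 0.8 y -42.6 z 44.0 mm yaw err -0.03 tilt [-0.001   0.0003] Fbox 0.67 0.67 -0.31 gap 0.002
t 9.00 box x 1.1 y -22.9 z 44.4 mm yaw err -0.03 tilt [-0.0001 -0.0002] Fbox -0.05 -1.36 -0.96 gap -0.002
yellow centre box -0.5 21.1 ((59.69614791870117, 47.980384826660156), 4.922548770904541)
```

View pics/a4.png

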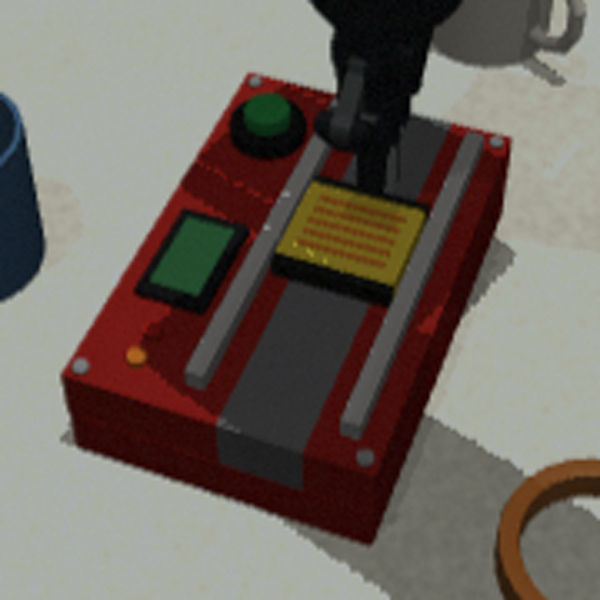

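The fingertip at crop (372,180) is now behind the -y bumper, and the cover has slid to a centre of about +20 mm. Pushing on to the stop.

```bash
python3 -m crank '0 0.1 0 0 0 0;0 0.1 0 0 0 0;0 0.1 0 0 0 0;0 0.1 0 0 0 0;0 0.1 0 0 0 0' >/dev/null
python3 st.py
python3 -m crank '0 0.1 0 0 0 0;0 0.1 0 0 0 0;0 0.08 0 0 0 0;0 0.06 0 0 0 0;0 0.04 0 0 0 0' >/dev/null
python3 st.py; python3 tip.py | tail -1
```

```text
t 9.55 box x 1.2 y -2.7 z 44.4 mm yaw err -0.03 tilt [-0. -0.] Fbox -0.21 -1.43 -0.24 gap 0.0
t 10.05 box x 1.2 y 12.4 z 44.4 mm yaw err -0.02 tilt [-0.0001  0.    ] Fbox -0.17 -1.87 -0.7 gap 0.001
yellow centre box -0.7 56.4 ((60.00205612182617, 48.3245735168457), 4.738873481750488)
```

```bash
python3 -m crank '0 0.04 0 0 0 0;0 0.04 0 0 0 0;0 0.04 0 0 0 0;0 0.03 0 0 0 0;0 0 0 0 0 0' >/dev/null
python3 st.py
python3 -m crank '0 0.03 0 0 0 0;0 0.03 0 0 0 0;0 0.03 0 0 0 0;0 0 0 0 0 0;0 0 0 0 0 0' >/dev/null
python3 st.py; python3 tip.py | tail -1
```

```text
t 10.60 box x 1.2 y 18.3 z 44.4 mm yaw err -0.03 tilt [-0.0001  0.0002] Fbox -0.36 -1.24 0.05 gap 0.002
t 11.10 box x 1.2 y 19.9 z 44.4 mm yaw err 0.07 tilt [ 0.     -0.0028] Fbox -2.74 -10.48 -0.41 gap -0.001
yellow centre box -0.7 63.4 ((60.08810806274414, 48.31834030151367), 4.763623237609863)
```

The stop is reached: 10 N, with the cover at about 64 mm. Next I retreat to the well centre, descend, and press with force feedback.

```bash
python3 -m crank '0 -0.1 0 0 0 0;0 -0.15 0 0 0 0;0 -0.15 0 0 0 0;0 -0.12 0 0 0 0;0 0 0 0 0 0' >/dev/null
python3 st.py
python3 -m crank '0.02 0 0.1 0 0 0;0 0 0.1 0 0 0;0 0 0.1 0 0 0;0 0 0.1 0 0 0;0 0 0 0 0 0' >/dev/null
python3 st.py
```

```text
t 11.65 box x 1.4 y 0.3 z 44.4 mm yaw err -0.09 tilt [0.0004 0.    ] Fbox 0.04 0.39 0.8 gap -0.0
t 12.15 box x -0.1 y 1.2 z 27.7 mm yaw err -0.02 tilt [-0.0015  0.0003] Fbox -0.47 -0.05 0.83 gap 0.0
```

```bash
python3 -m crank '0 0 0.05 0 0 0;0 0 0.05 0 0 0;0 0 0.04 0 0 0;0 0 0 0 0 0;0 0 0 0 0 0' >/dev/null
python3 st.py
python3 -m crank '0 0 0.04 0 0 0;0 0 0.03 0 0 0;0 0 0.03 0 0 0;0 0 0 0 0 0;0 0 0 0 0 0' >/dev/null
python3 st.py
```

```text
t 12.65 box x 0.4 y 0.9 z 22.8 mm yaw err -0.03 tilt [ 0. -0.] Fbox 0.23 -0.29 0.12 gap -0.003
t 13.15 box x 0.6 y 0.9 z 19.0 mm yaw err -0.03 tilt [ 0.0005 -0.0001] Fbox 0.36 -0.46 3.25 gap 0.001
```

```bash
python3 -m crank '0 0 0.03 0 0 0;0 0 0.02 0 0 0;0 0 0 0 0 0;0 0 0 0 0 0;0 0 0 0 0 0' >/dev/null
python3 st.py
python3 -m crank '0 0 0.03 0 0 0;0 0 0.02 0 0 0;0 0 0 0 0 0;0 0 0 0 0 0;0 0 0 0 0 0' >/dev/null
python3 st.py
```

```text
t 13.65 box x 0.6 y 0.9 z 17.0 mm yaw err -0.03 tilt [ 0.0005 -0.0001] Fbox 0.02 0.18 4.44 gap 0.002
t 14.15 box x 0.7 y 0.9 z 16.7 mm yaw err -0.02 tilt [ 0.0014 -0.0003] Fbox -3.05 0.05 20.04 gap -0.005
```

Key is fully down: hard stop at 20 N, well above the 5 N spring. Lift, let it spring back, and move past the +y end.

```bash
python3 -m crank '0 0 -0.2 0 0 0;0 0 -0.4 0 0 0;0 0 -0.5 0 0 0;0 0 -0.5 0 0 0;0 0 0 0 0 0' >/dev/null
python3 st.py
python3 -m crank '0 0.5 0 0 0 0;0 0.8 0 0 0 0;0 0.8 0 0 0 0;0 0.8 0 0 0 0;0 0.13 0 0 0 0' >/dev/null
python3 -m crank '0 0 0 0 0 0;0 0 0 0 0 0;0 0 0 0 0 0;0 0 0 0 0 0;0 0 0 0 0 0' >/dev/null
python3 st.py; python3 tip.py; cp pics/last.png pics/a5.png
```

```text
t 14.65 box x 1.7 y 0.6 z 80.4 mm yaw err -0.03 tilt [ 0.0039 -0.0007] Fbox 0.64 0.58 -0.45 gap 0.0
t 15.65 box x 0.6 y 121.3 z 78.8 mm yaw err -0.11 tilt [ 0.     -0.0001] Fbox 0.32 0.62 -0.19 gap 0.001
100 15 x [-11.  -1.] y [116. 130.]
106 42 x [-11.   8.] y [117. 135.]
112 40 x [-11.   7.] y [120. 136.]
118 37 x [-11.   2.] y [116. 135.]
124 22 x [-11.  -6.] y [115. 133.]
yellow centre box 0.3 41.8 ((24.302825927734375, 7.584217071533203), 4.49386739730835)
```

View pics/a5.png

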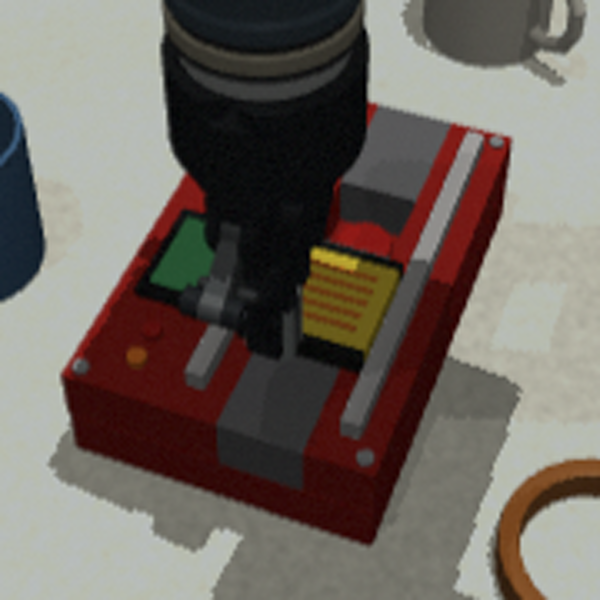

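The cover is fully open at crop (350,300), the red key shows in the well at (365,235), and the fingertip at (270,350) is beyond bumper_b. Descend and push it shut.

```bash
python3 -m crank '0 0.03 0.2 0 0 0;0 0 0.3 0 0 0;0 0 0.2 0 0 0;0 0 0.15 0 0 0;0 0 0 0 0 0' >/dev/null
python3 st.py
python3 -m crank '0 -0.1 0 0 0 0;0 -0.1 0 0 0 0;0 -0.1 0 0 0 0;0 -0.1 0 0 0 0;0 -0.1 0 0 0 0' >/dev/null
python3 st.py
python3 -m crank '0 -0.1 0 0 0 0;0 -0.1 0 0 0 0;0 -0.1 0 0 0 0;0 -0.1 0 0 0 0;0 -0.1 0 0 0 0' >/dev/null
python3 st.py; python3 tip.py | tail -1
```

```text
t 16.20 box x -0.5 y 123.4 z 43.5 mm yaw err -0.02 tilt [-0.0027 -0.0003] Fbox -0.08 0.44 -0.19 gap -0.003
t 16.70 box x 0.7 y 103.2 z 45.1 mm yaw err -0.08 tilt [0.0007 0.0006] Fbox 0.59 2.29 0.26 gap -0.003
t 17.20 box x 0.7 y 83.0 z 44.9 mm yaw err -0.03 tilt [0.0005 0.    ] Fbox 0.05 1.66 2.15 gap 0.003
yellow centre box Traceback (most recent call last):
  File "tip.py", line 14, in <module>
    r=yellow(s); y=np.array(r[0])/1000-O; print((y@ex*1000).round(1),(y@ey*1000).round(1),r[1:])
  File "loc.py", line 8, in yellow
    return rect(onplane(s,big((H>20)&(H<35)&(S>110)&(V>110))[0],.0725))
                          ~~~~~~~~~~~~~~~~~~~~~~~~~~~~~~~~~~^^^
IndexError: list index out of range
```

```bash
python3 -m crank '0 -0.1 0 0 0 0;0 -0.1 0 0 0 0;0 -0.1 0 0 0 0;0 -0.1 0 0 0 0;0 -0.1 0 0 0 0' >/dev/null
python3 st.py
python3 -m crank '0 -0.1 0 0 0 0;0 -0.08 0 0 0 0;0 -0.06 0 0 0 0;0 -0.05 0 0 0 0;0 0 0 0 0 0' >/dev/null
python3 st.py
python3 -m crank '0 -0.04 0 0 0 0;0 -0.04 0 0 0 0;0 -0.04 0 0 0 0;0 0 0 0 0 0;0 0 0 0 0 0' >/dev/null
python3 st.py
```

```text
t 17.75 box x 0.6 y 63.0 z 44.9 mm yaw err -0.03 tilt [ 0.0005 -0.    ] Fbox 0.46 2.31 2.18 gap 0.0
t 18.25 box x 0.4 y 51.4 z 44.8 mm yaw err -0.04 tilt [-0.0002 -0.0002] Fbox 0.1 0.47 1.05 gap -0.002
t 18.75 box x 0.2 y 46.8 z 44.7 mm yaw err -0.03 tilt [-0.0004 -0.0002] Fbox 0.25 0.67 0.46 gap 0.004
```

```bash
python3 -m crank '0 -0.03 0 0 0 0;0 -0.03 0 0 0 0;0 -0.02 0 0 0 0;0 0 0 0 0 0;0 0 0 0 0 0' >/dev/null
python3 st.py
python3 -m crank '0 -0.03 0 0 0 0;0 -0.02 0 0 0 0;0 0 0 0 0 0;0 0 0 0 0 0;0 0 0 0 0 0' >/dev/null
python3 st.py
```

```text
t 19.25 box x 0.3 y 43.6 z 44.8 mm yaw err -0.03 tilt [-0.0003 -0.0001] Fbox 1.11 1.66 -0.07 gap -0.001
t 19.75 box x 0.3 y 42.8 z 44.8 mm yaw err -0.08 tilt [-0.0003  0.0016] Fbox 0.51 6.0 1.55 gap -0.001
```

```bash
python3 -m crank '0 -0.03 0 0 0 0;0 0 0 0 0 0;0 0 0 0 0 0;0 0 0 0 0 0;0 0 0 0 0 0' >/dev/null
python3 st.py
python3 -m crank '0 0.1 0 0 0 0;0 0.2 0 0 0 0;0 0.2 0 0 0 0;0 0 -0.5 0 0 0;0 0 -1 0 0 0' >/dev/null
python3 -m crank '0 0 -1 0 0 0;0 0 -1 0 0 0;0.3 0.8 0 0 0 0;0.3 0.8 0 0 0 0;0.3 0.8 0 0 0 0' >/dev/null
python3 -m crank '0.3 0.8 0 0 0 0;0.3 0.8 0 0 0 0;0.3 0.8 0 0 0 0;0.3 0.8 0 0 0 0;0.3 0.8 0 0 0 0' >/dev/null
python3 -m crank '0.3 0.8 0 0 0 0;0.3 0.8 0 0 0 0;0 0 0 0 0 0;0 0 0 0 0 0;0 0 0 0 0 0' >/dev/null
python3 st.py; python3 tip.py | tail -1
python3 - <<'E'
from loc import *
s=snapshot("top"); r=yellow(s); th=np.radians(4.75);ex=np.array([np.cos(th),np.sin(th)]); ey=np.array([-ex[1],ex[0]])
d=np.array(r[0])/1000-[.502,.0286]; print("top yellow",d@ex*1000,d@ey*1000,r)
cv2.imwrite("pics/a6.png",s["image"][...,::-1])
E
```

```text
t 20.25 box x 0.2 y 42.6 z 44.8 mm yaw err -0.13 tilt [-0.0003  0.003 ] Fbox 1.82 11.39 0.41 gap 0.0
t 22.25 box x -119.5 y 379.7 z 184.6 mm yaw err -0.05 tilt [-0.0005 -0.0011] Fbox -0.13 0.86 -0.27 gap 0.002
yellow centre box top yellow -0.04921067738659529 -0.6784686978160812 ((502.00714111328125, 27.91978645324707), (62.493167877197266, 51.37559509277344), 4.579295635223389)Traceback (most recent call last):
  File "tip.py", line 14, in <module>
    r=yellow(s); y=np.array(r[0])/1000-O; print((y@ex*1000).round(1),(y@ey*1000).round(1),r[1:])
  File "loc.py", line 8, in yellow
    return rect(onplane(s,big((H>20)&(H<35)&(S>110)&(V>110))[0],.0725))
                          ~~~~~~~~~~~~~~~~~~~~~~~~~~~~~~~~~~^^^
IndexError: list index out of range
```

View pics/a6.png

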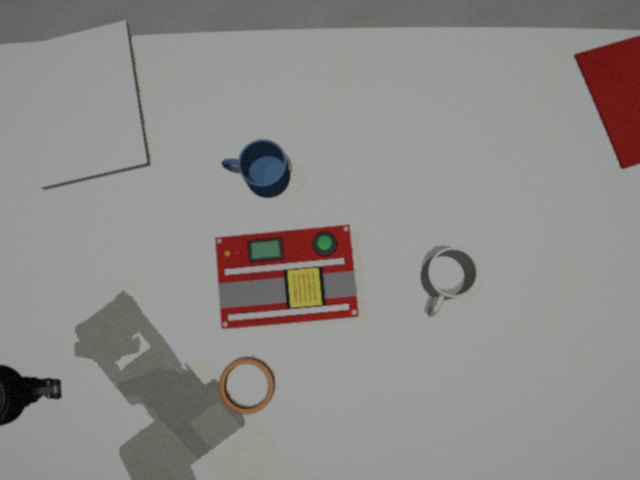

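The cover sits shut at pixel (304,287), centred over the well (-0.7 mm). The mugs (265,168), (448,272) and the tape roll (247,385) are where they started, and the arm is clear. Handing in.

```bash
python3 -c "
from station import manip
print(manip.sign_off())"
```

```text
the job is handed in; nothing more can be done
None
```

I pushed the cover fully open, pressed the reset key to its hard stop and released it, then pushed the cover fully shut; the mugs and tape roll did not move, the start button was not touched, and the job was handed in at about 22 s, though the first push passed over the cover and the tip then met the channel floor at about 15 N because the true fingertip sat about 20 mm above the reported TCP.

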